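# Move an order tag over the rail ends to the ready rail

## Task

The packed order is ready: take the front one of the two wooden tags, the one nearer the free end of its rail, off over the upturned end of that rail, and thread it over the upturned end of the empty rail beside it. Let it down until that rod carries it, then slide it, riding on the rod the whole way, fully home against the collar next to the post and leave it hanging there. Be gentle, never force the tag or your hand against either rail, and leave the other tag and everything else on the counter where it is.

Things in the scene. Friction and masses are not known exactly. Their poses are not given: they have to be found in the camera images.
- waiting_rail: Stand with the two tags: dark round base 104 mm wide, fixed; upright post; from a black knuckle at its top one straight steel rod 8 mm thick sticks out. Origin: centre of the base's underside, on the post axis. x points from the post along the rod to its free end (towards the robot), z up. This rod is level, its axis 190 mm above the counter.
- waiting_tip (a point): On the rod's axis, 170 mm from the post axis, at the free end of the waiting rail (axes as the stand's). Here the 8 mm rod turns straight up as an end stop, capped in black: cap 10 mm wide, its top 17 mm above this point; the rod's underside is 4 mm below this point.
- ready_rail: The empty stand, like the waiting rail in all sizes, origin and axes (same end stop 170 mm along the rod). But its rod is clamped in the knuckle at an unknown rise, different each time and not measured: from level to 8.5 degrees uphill from post to free end, so the free end is 0 to 25 mm above the knuckle. Find it by touch or sight; the clamp holds under gentle loads.
- ready_knuckle (a point): Pivot of the ready rail's rod: 190 mm above the counter on the post axis, axes as the stand's. The rod's axis starts here. The knuckle is 13 mm high above and below. A collar 22 mm wide round the rod, which tags are pushed against, has its face 28 mm along the rod from here (the same on both stands).
- order_tag_grip (a point): The tag to move: beech board 9 mm thick, 76 mm wide, 144 mm high, about 130 g, paper slip on the face to the free end. Point: middle of its handle (46 mm wide, held across the 9 mm), 38 mm above the eye's upper edge, 20 mm below the top. x is through the thickness (to the rod's free end at the start), y across, z up.
- order_tag_eye (a point): Middle of the upper edge of the same tag's eye, where it rests on the rod; same axes. The eye is a closed rectangular opening through the board, 16 mm wide and 26 mm high below this point. The board ends 86 mm below this point.
- next_tag_eye (a point): The same point of the second, identical tag, which hangs behind the first, nearer the post, and must stay there.
- packed_box: Small brown pastry box with a red ribbon, 69x73x61 mm, on the counter between the rails. Bystander. Origin: centre of its underside.
- long_box: Flat brown pastry box with a red ribbon, 74x108x49 mm. Bystander. Origin: centre of its underside.
- stamp: Wooden hand stamp, 26x46x71 mm. Bystander. Origin: centre of its underside.
- pad: Ink pad, 55x85x12 mm. Bystander. Origin: centre of its underside.
- red_marker: Red marker lying on the counter, 20x125x18 mm. Bystander. Origin: centre of its underside.
Things that resemble listed ones, but are neither listed nor needed, are in the scene too. What is shaped like the part that bears order_tag_grip but green is not meant.

How it is judged (in metres and radians):
On the way, in this order (a step that is already met when the one before it is completed fails the run):
1. the tag is off the waiting rail, past its upturned end (x of order_tag_eye in the frame of waiting_rail above 0.18 m and height (world z) of order_tag_eye above 0.15 m), for 0.1 s.
2. the tag is threaded on the ready rail behind its upturned end and the rod carries it (x of order_tag_eye in the frame of ready_rail between 0.1 and 0.158 m and y of order_tag_eye in the frame of ready_rail between -0.009 and 0.009 m and height (world z) of order_tag_eye between 0.185 and 0.245 m and contact force between order_tag and ready_rail above 0.3 N), for 0.1 s.
3. the tag slides inwards riding on the rod (x of order_tag_eye in the frame of ready_rail between 0.04 and 0.095 m and y of order_tag_eye in the frame of ready_rail between -0.009 and 0.009 m and height (world z) of order_tag_eye between 0.185 and 0.225 m and contact force between order_tag and ready_rail above 0.3 N), for 0.3 s.
At the end, for the whole second after the job is handed in: The tag hangs at rest and upright (within 14 degrees) from the ready rail's rod, its eye round the rod and its board within 5 mm of the collar; the second tag still hangs where it was on the waiting rail; the gripper has let go (x of order_tag_eye in the frame of ready_rail between 0.027 and 0.0375 m and y of order_tag_eye in the frame of ready_rail between -0.009 and 0.009 m and height (world z) of order_tag_eye between 0.19 and 0.204 m and angle between order_tag_eye's own z axis and vertical below 0.25 rad and linear speed of order_tag below 0.03 m/s and x of next_tag_eye in the frame of waiting_rail below 0.08 m); the robot touches nothing.
It fails at once if the tag is forced against a rail with more than 15 N (contact force between order_tag and waiting_rail above 15 N or contact force between order_tag and ready_rail above 15 N).
It fails at once if the robot presses on a rail with more than 15 N (contact force between any of the arm, the fingers and waiting_rail above 15 N or contact force between any of the arm, the fingers and ready_rail above 15 N).
It fails at once if the tag is dropped (height (world z) of order_tag_eye below 0.13 m).
It fails at once if the second tag is pushed more than 20 mm or comes off its rail (distance of next_tag_eye from where it was at the start of the episode above 0.02 m).
It fails at once if another thing on the counter is moved by more than 15 mm (distance of any of packed_box, long_box, stamp, pad, red_marker from where it was at the start of the episode above 0.015 m).
It also fails if it takes over 72 s, if anything falls off the work surface, if the arm or the gripper's body presses on something with over 40 N, if the wrist force passes 120 N, or if a joint passes its speed limit or range.

## Robot

A 6-joint arm with a two-finger parallel gripper is mounted at the origin on a cart in front of the work surface, level with it; the furniture and walls round the work are solid. World frame = base frame: x ahead of the robot, y to its left, z up, the work surface at z = 0. Lengths are in mm, angles in degrees, forces in N, time in s.
With the tool pointing down it reaches from about 300 to 850 mm from the base axis. Payload 4.2 kg.
Tool frame: the origin (TCP) lies midway between the tips of the shut fingers; the grasp point (between the pads) lies 19 mm behind it; z points along the fingers, y is the line along which they close (so a half turn about z gives the same grasp; the last joint's range is limited). The gripper opens to 91 mm and grips with 3 to 60 N. Pads are 32 mm wide; open, the fingers measure 118 mm over their backs; the gripper's body (76 mm by 178 mm) begins 60 mm behind the grasp point.
Start: joints at [-67.265, 18.312, 89.639, -0, 72.044, -1.146], TCP at [232.786, -525.789, 213.976] pointing down, gripper open.
Joint ranges: [-177.97, 177.97], [-48.28, 115.42], [12.27, 149.76], [-77.06, 257.06], [2.81, 150.46], [-146.56, 146.56]. Speed limits (degrees/s): [147.25, 147.25, 180, 180, 180, 180].

## Interface

Orientations are given as [roll, pitch, yaw] about the fixed x, y, z axes, in that order (R = Rz(yaw) Ry(pitch) Rx(roll)).
In Python, from workcell import env gives the robot as it stands.
- The arm moves only by the tool jog_arm, never from a script. Its argument "steps" is one flat list of numbers, 5 for each row, row after row: the closure, from 0 (fully open) to 1 (shut), then the shift along the tool's x, y, z in cm, then the turn about the tool's z in degrees. A call has 1 to 20 rows; each row is the pose to reach, as a shift and turn from the pose commanded when the call began, along the tool's axes at that moment; what a row does not reach only later rows make up. A row lasts 1/10 s, in which the tool goes at most 50 mm and 8.59 degrees, less where a joint would pass 70% of its speed; a pose out of reach is approached as far as the arm can. A call with a gripper value outside its range is refused whole. The fingers move at their own pace and stop on an object; "force" is the grip in N (left out, the last holds). Time passes only in rows, so rows that repeat a pose let the fingers close. It gives the time, the measured TCP pose, the force and the opening at its end, in the units of the state.
- env.state(): the state, without advancing time (a new reading comes with each control period).
- env.grab_frame(name): name is "scene" or "top"; returns the picture (420x560x3 uint8, red, green, blue); there is no depth.
- env.camera_params(name): a dict with "fx", "fy", "cx", "cy" (pixels), "R" (3x3) and "t" (3): a world point X has camera coordinates R X + t. Camera axes: x right, y down, z forward; pixel columns grow to the right and rows downward; lengths in mm; the calibration is good to about 2 mm. A picture is of the moment at which its call begins. camera_params takes no time and is no camera call.
- env.job_done(): hands the job in, once; it reports no verdict.
The state is a dict: "time_s": time; "qpos": joint angles; "qvel": joint speeds; "effort": joint torques, N m; "ee_pos": TCP position; "ee_rot": TCP orientation; "force": force on the tool from outside, world axes, zero at the start; "torque": the same for the moment, N m; "gripper_width": finger opening in mm.
Only numpy, scipy, OpenCV 4.12 (cv2) and the standard library are available. Lean on these libraries where they do the work, as an engineer would, in place of code of your own. Each camera call takes 0.05 s, during which the arm holds its last target. There are 200 camera calls.

## Working session

There is one attempt and no reset: what is moved stays moved. The work goes in short steps, Python scripts to look and compute and a tool call to move; the robot and the scene stay as the last step left them, time stands still between calls to the robot, and variables do not carry over. Pictures are saved under pics/ and viewed, on a budget of 10 in all, crops included, one or two more only if the job needs it, and the job is handed in when it is done.

Besides the shell and the picture viewer there is one more tool, called after ">>>" by a JSON object that holds its "fn" and its "kwargs", one argument or row to a line. jog_arm: Moves the arm, as the interface text tells. Its arguments: {"type":"object","properties":{"steps":{"type":"array","items":{"type":"number"}},"force":{"type":"number"}},"required":["steps"]}

```bash
mkdir -p pics; ls
python3 - <<'E'
from workcell import env
import cv2
for n in("scene","top"):
    p=env.camera_params(n);print(n,p)
    im=env.grab_frame(n);cv2.imwrite(f"pics/{n}0.png",im[:,:,::-1])
print(env.state())
E
```

```text
pics
scene {'fx': 432.1491498786827, 'fy': 432.1491498786827, 'cx': 276.11166452453585, 'cy': 208.23961223525927, 'R': array([[-0.89407904, -0.44741364,  0.02106417],
       [-0.33172518,  0.62982982, -0.70233383],
       [ 0.30096689, -0.63492947, -0.71153601]]), 't': array([480.88092231, 306.63431206, 957.31526545])}
top {'fx': 542.9807359100689, 'fy': 542.9807359100689, 'cx': 276.0052547410525, 'cy': 207.00509828958047, 'R': array([[-0.18043024, -0.98351391,  0.01205469],
       [-0.87071482,  0.1540122 , -0.46705027],
       [ 0.45749387, -0.09476619, -0.88414859]]), 't': array([  74.96826948,  563.49266629, 1437.44250973])}
{'time_s': 0.1, 'qpos': array([-6.72652777e+01,  1.83481611e+01,  8.96981848e+01, -1.55954991e-04,
        7.20442741e+01, -1.14603561e+00]), 'qvel': array([ 0.03460126, -0.02184061, -0.10983811, -0.0272651 , -0.0757655 ,
        0.08626651]), 'effort': array([ 2.50730828e-06, -4.13334274e+01, -2.32510114e+01,  7.28705549e-02,
        4.21198178e-02, -5.60488650e-05]), 'ee_pos': array([ 232.60731962, -525.36586293,  213.21086445]), 'ee_rot': array([-1.79909395e+02, -1.66421481e-03,  2.38808048e+01]), 'force': array([-0.55029635, -0.03292023,  0.4314462 ]), 'torque': array([-0.04578595,  0.00365118,  0.03307522]), 'gripper_width': 91.16738642586395}
```

View pics/scene0.png

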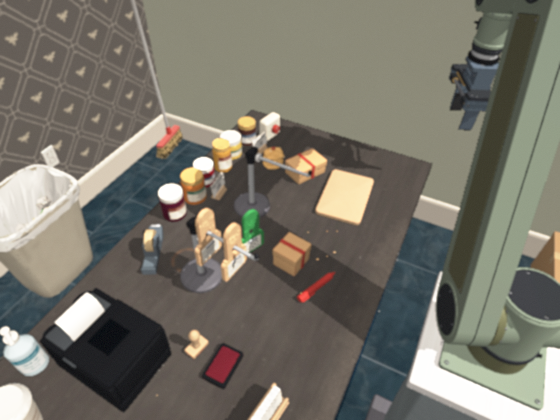

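View pics/top0.png

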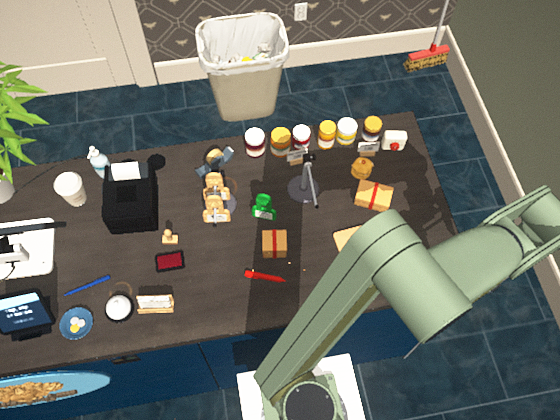

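The scene view shows the waiting stand's base near (200,275) with two tags and the ready stand's base near (252,205). In the top view the tags are near (215,195) and the ready stand is near (305,185). I'll make one enlarged composite.

Run:
```python
import cv2,numpy as np
s=cv2.imread("pics/scene0.png")[140:295,180:320]
t=cv2.imread("pics/top0.png")[140:240,190:330]
a=cv2.resize(s,None,fx=3.8,fy=3.8,interpolation=cv2.INTER_CUBIC)[:590]
b=cv2.resize(t,None,fx=5.6,fy=5.6,interpolation=cv2.INTER_CUBIC)
cv2.imwrite("pics/z_s.png",a);cv2.imwrite("pics/z_t.png",b);print(a.shape,b.shape)
```

```text
(589, 532, 3) (560, 784, 3)
```

View pics/z_s.png

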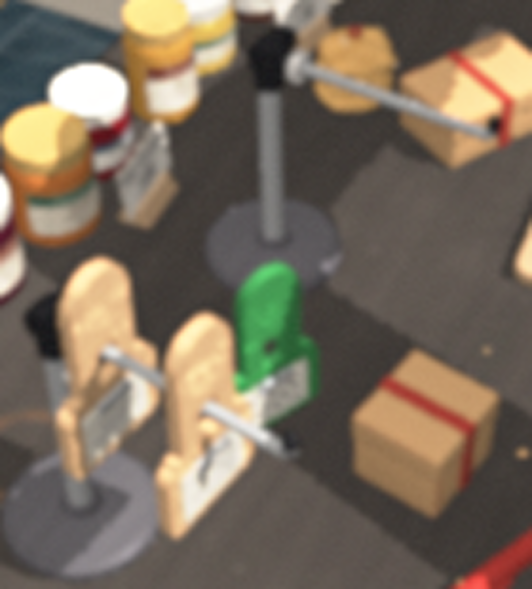

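View pics/z_t.png

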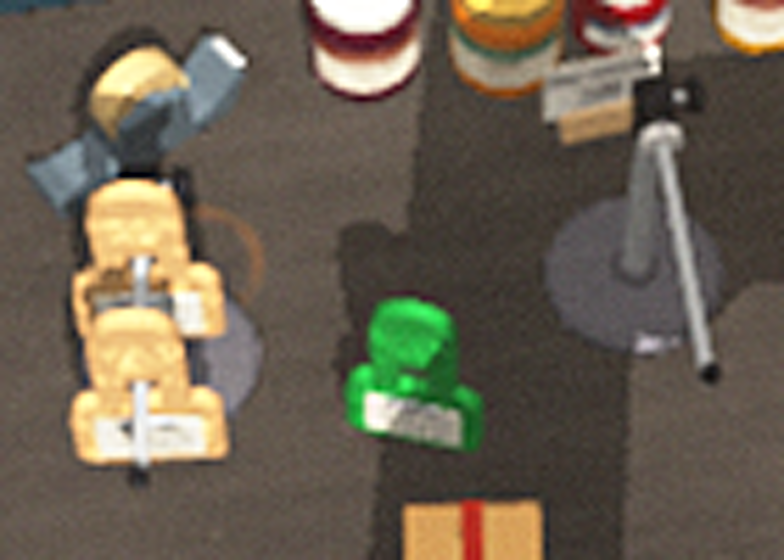

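```bash
cat > h.py <<'E'
import numpy as np,cv2
from workcell import env
P={n:env.camera_params(n) for n in("scene","top")}
def ray(n,uv):
    p=P[n];R=np.array(p["R"]);t=np.array(p["t"])
    d=R.T@np.array([(uv[0]-p["cx"])/p["fx"],(uv[1]-p["cy"])/p["fy"],1]);return -R.T@t,d/np.linalg.norm(d)
def plane(n,uv,z):
    c,d=ray(n,uv);return c+d*(z-c[2])/d[2]
def tri(a,b):
    (c1,d1),(c2,d2)=ray("scene",a),ray("top",b)
    s=np.linalg.lstsq(np.c_[d1,-d2],c2-c1,rcond=None)[0]
    p,q=c1+s[0]*d1,c2+s[1]*d2;return (p+q)/2,np.linalg.norm(p-q)
def proj(n,X):
    p=P[n];q=p["R"]@np.asarray(X,float)+p["t"];return np.array([p["fx"]*q[0]/q[2]+p["cx"],p["fy"]*q[1]/q[2]+p["cy"]])
def dark(im,uv,r=6,th=60):
    "weighted centroid of darkness around uv"
    x,y=map(lambda v:int(round(v)),uv);g=im[y-r:y+r+1,x-r:x+r+1].max(2).astype(float)
    w=np.clip(th-g,0,None);yy,xx=np.mgrid[y-r:y+r+1,x-r:x+r+1];return np.array([(w*xx).sum(),(w*yy).sum()])/w.sum(),(w>0).sum()
E
python3 - <<'E'
from h import *
np.set_printoptions(precision=1,suppress=True)
I={n:cv2.imread(f"pics/{n}0.png") for n in P}
S=lambda u,v:(180+(u+.5)/3.8-.5,140+(v+.5)/3.8-.5)
T=lambda u,v:(190+(u+.5)/5.6-.5,140+(v+.5)/5.6-.5)
for nm,s,t in (("wcap",S(288,443),T(139,477)),("rcap",S(494,127),T(709,373)),("rknuck",S(270,58),T(665,97))):
    print(nm,tri(s,t))
    a,b=dark(I["scene"],s,4,50),dark(I["top"],t,4,50);print(s,t,a,b,tri(a[0],b[0]))
print("rbase",plane("scene",S(272,245),6),plane("top",T(633,275),6),"wbase",plane("scene",S(80,512),6))
print("wrod top",plane("top",T(141,265),190),plane("top",T(140,385),190),plane("top",T(140,455),190),"scene",plane("scene",S(110,352),190),plane("scene",S(205,406),190),plane("scene",S(262,437),190))
print("rrod tri", tri(S(300,68),T(664,140)),tri(S(480,125),T(707,355)))
E
```

```text
wcap (array([512. , 155.7, 197.4]), np.float64(1.845019270060589))
(255.42105263157896, 256.2105263157895) (214.41071428571428, 224.76785714285717) (array([255.5, 255.8]), np.int64(3)) (array([214.5, 224.5]), np.int64(3)) (array([512.2, 155.2, 198.5]), np.float64(2.1235394376531826))
rcap (array([ 517.7, -130.1,  199.4]), np.float64(3.64556984678017))
(309.63157894736844, 173.05263157894737) (316.19642857142856, 206.19642857142856) (array([310. , 172.2]), np.int64(2)) (array([316.5, 206.4]), np.int64(6)) (array([ 516.6, -130.3,  201.7]), np.float64(2.490446259134574))
rknuck (array([ 692.1, -146.4,  179.8]), np.float64(5.602298883537266))
(250.68421052631578, 154.89473684210526) (308.3392857142857, 156.91071428571428) (array([250.4, 155. ]), np.int64(70)) (array([306.4, 157.7]), np.int64(47)) (array([ 688. , -139. ,  185.2]), np.float64(3.7030861016923593))
rbase [ 687.  -137.2    6. ] [ 687.8 -137.6    6. ] wbase [678.3 137.1   6. ]
wrod top [635.6 139.3 190. ] [567.3 148.7 190. ] [528.6 153.7 190. ] scene [633.6 140.3 190. ] [566.4 149.4 190. ] [528.3 153.8 190. ]
rrod tri (array([ 663.7, -139.2,  185.8]), np.float64(3.156769971556503)) (array([ 528.6, -131.8,  196.1]), np.float64(5.189197028112937))
```

```bash
cat >> h.py <<'E'
np.set_printoptions(precision=2,suppress=True)
def go(cmd,target):
    "cmd,target: (x,y,z,yaw) of the commanded/wanted TCP -> shift in tool axes (cm), turn"
    c,t=np.array(cmd,float),np.array(target,float);y=np.radians(c[3]);d=t-c
    print("shift cm",np.array([np.cos(y)*d[0]+np.sin(y)*d[1],np.sin(y)*d[0]-np.cos(y)*d[1],-d[2]])/10,"turn",-d[3])
E
python3 - <<'E'
from h import *
go((232.79,-525.79,213.98,23.88),(557.5,-131.8,250,87.4))
print([ -np.array(P[n]["R"]).T@np.array(P[n]["t"]) for n in P])
E
```

```text
shift cm [ 45.64 -22.88  -3.6 ] turn -63.52000000000001
[array([243.54, 629.85, 886.39]), array([-153.45,  123.17, 1533.19])]
```

>>> {"fn": "jog_arm", "kwargs": {
  "steps": [1,0,0,-3.6,0,1,3,-1.5,-3.6,-6,1,7,-3.5,-3.6,-13,1,11,-5.5,-3.6,-20,1,15,-7.5,-3.6,-27,1,19,-9.5,-3.6,-34,1,23,-11.5,-3.6,-41,1,27,-13.5,-3.6,-48,1,31,-15.5,-3.6,-55,1,35,-17.5,-3.6,-60,1,39,-19.5,-3.6,-63.5,1,43,-21.5,-3.6,-63.5,1,45,-22.5,-3.6,-63.5,1,45.6,-22.9,-3.6,-63.5,1,45.6,-22.9,-3.6,-63.5,1,45.6,-22.9,-3.6,-63.5,1,45.6,-22.9,-3.6,-63.5,1,45.6,-22.9,-3.6,-63.5,1,45.6,-22.9,-3.6,-63.5]
}}

```text
time_s: 2.0
ee_pos: [556.6, -132.5, 250.2]
ee_rot: [180.0, 0.0, 87.3]
force: [-0.5, -0.2, -0.0]
gripper_width: 0.5
```

>>> {"fn": "jog_arm", "kwargs": {
  "steps": [1,0,0,0.8,0,1,0,0,1.8,0,1,0,0,2.6,0,1,0,0,3.0,0,1,0,0,3.3,0,1,0,0,3.6,0,1,0,0,3.8,0,1,0,0,4.0,0,1,0,0,4.2,0,1,0,0,4.4,0,1,0,0,4.4,0]
}}

```text
time_s: 3.1
ee_pos: [556.9, -131.8, 205.7]
ee_rot: [-180.0, 0.0, 87.4]
force: [-0.1, 0.1, 0.8]
gripper_width: 0.4
```

>>> {"fn": "jog_arm", "kwargs": {
  "steps": [1,0,0,0.1,0,1,0,0,0.2,0,1,0,0,0.3,0,1,0,0,0.4,0,1,0,0,0.4,0]
}}

```text
time_s: 3.6
ee_pos: [556.9, -131.8, 201.8]
ee_rot: [-180.0, 0.0, 87.4]
force: [0.0, -0.8, 0.5]
gripper_width: 0.5
```

>>> {"fn": "jog_arm", "kwargs": {
  "steps": [1,0,0,0.05,0,1,0,0,0.1,0,1,0,0,0.15,0,1,0,0,0.15,0,1,0,0,0.15,0]
}}

```text
time_s: 4.1
ee_pos: [557.0, -131.8, 200.5]
ee_rot: [180.0, 0.0, 87.4]
force: [-0.9, 1.1, -0.6]
gripper_width: 0.6
```

>>> {"fn": "jog_arm", "kwargs": {
  "steps": [1,0,0,0.05,0,1,0,0,0.1,0,1,0,0,0.15,0,1,0,0,0.15,0,1,0,0,0.15,0]
}}

```text
time_s: 4.6
ee_pos: [557.0, -131.8, 198.9]
ee_rot: [180.0, 0.0, 87.4]
force: [-0.6, -0.4, -0.2]
gripper_width: 0.6
```

>>> {"fn": "jog_arm", "kwargs": {
  "steps": [1,0,0,0.05,0,1,0,0,0.1,0,1,0,0,0.1,0,1,0,0,0.1,0]
}}

```text
time_s: 5.0
ee_pos: [557.1, -131.8, 197.9]
ee_rot: [180.0, 0.0, 87.4]
force: [0.2, 0.5, -0.3]
gripper_width: 0.6
```

>>> {"fn": "jog_arm", "kwargs": {
  "steps": [1,0,0,0.05,0,1,0,0,0.1,0,1,0,0,0.1,0,1,0,0,0.1,0]
}}

```text
time_s: 5.4
ee_pos: [557.0, -131.8, 196.9]
ee_rot: [180.0, 0.0, 87.4]
force: [0.4, 0.3, 0.3]
gripper_width: 0.4
```

>>> {"fn": "jog_arm", "kwargs": {
  "steps": [1,0,0,0.05,0,1,0,0,0.1,0,1,0,0,0.1,0,1,0,0,0.1,0]
}}

```text
time_s: 5.8
ee_pos: [557.0, -131.8, 195.9]
ee_rot: [-180.0, 0.0, 87.4]
force: [-0.7, -0.8, -0.0]
gripper_width: 0.4
```

>>> {"fn": "jog_arm", "kwargs": {
  "steps": [1,0,0,0.05,0,1,0,0,0.1,0,1,0,0,0.1,0,1,0,0,0.1,0]
}}

```text
time_s: 6.2
ee_pos: [557.1, -131.8, 195.1]
ee_rot: [180.0, 0.0, 87.4]
force: [-0.5, -0.9, 1.8]
gripper_width: 0.4
```

>>> {"fn": "jog_arm", "kwargs": {
  "steps": [1,0,0,0.05,0,1,0,0,0.1,0,1,0,0,0.1,0,1,0,0,0.1,0]
}}

```text
time_s: 6.6
ee_pos: [557.1, -131.8, 195.0]
ee_rot: [179.9, 0.0, 87.4]
force: [-1.8, 0.9, 6.5]
gripper_width: 0.3
```

>>> {"fn": "jog_arm", "kwargs": {
  "steps": [1,0,0,-0.6,0,1,1.0,0,-0.8,0,1,2,0,-0.8,0,1,2.8,0,-0.8,0,1,2.8,0,-0.8,0,1,2.8,0,0,0,1,2.8,0,0.8,0,1,2.8,0,0.8,0,1,2.6,0,0.8,0,1,2.5,0,0.8,0,1,2.4,0,0.8,0,1,2.3,0,0.8,0,1,2.25,0,0.8,0,1,2.25,0,0.8,0]
}}

```text
time_s: 8.0
ee_pos: [558.1, -109.4, 186.1]
ee_rot: [180.0, 0.0, 87.4]
force: [-0.9, 0.7, -0.4]
gripper_width: 0.5
```

>>> {"fn": "jog_arm", "kwargs": {
  "steps": [1,-0.05,0,0,0,1,-0.1,0,0,0,1,-0.1,0,0,0,1,-0.1,0,0,0]
}}

```text
time_s: 8.4
ee_pos: [558.0, -110.3, 185.9]
ee_rot: [180.0, 0.0, 87.4]
force: [-0.8, -0.9, -0.2]
gripper_width: 0.6
```

>>> {"fn": "jog_arm", "kwargs": {
  "steps": [1,-0.05,0,0,0,1,-0.1,0,0,0,1,-0.1,0,0,0,1,-0.1,0,0,0]
}}

```text
time_s: 8.8
ee_pos: [558.0, -111.2, 185.9]
ee_rot: [180.0, -0.0, 87.4]
force: [0.7, 0.3, 0.5]
gripper_width: 0.4
```

>>> {"fn": "jog_arm", "kwargs": {
  "steps": [1,-0.05,0,0,0,1,-0.1,0,0,0,1,-0.1,0,0,0,1,-0.1,0,0,0]
}}

```text
time_s: 9.2
ee_pos: [558.0, -111.5, 185.9]
ee_rot: [-180.0, -0.1, 87.4]
force: [-0.2, 5.4, 0.0]
gripper_width: 0.7
```

>>> {"fn": "jog_arm", "kwargs": {
  "steps": [1,-0.05,0,0,0,1,-0.1,0,0,0,1,-0.1,0,0,0,1,-0.1,0,0,0]
}}

```text
time_s: 9.6
ee_pos: [558.0, -111.6, 186.0]
ee_rot: [180.0, -0.2, 87.4]
force: [-0.4, 7.4, 1.8]
gripper_width: 0.4
```

Run:
```python
from h import *
go((558,-113.4,186,87.4),(571.5,148.3,290,82.7))
# sanity: front tag top edge / grip in both views; projected expected points
for z in (252,232,194): print(z,[proj(n,(571.5,148.3,z)) for n in P])
I={n:cv2.imread(f"pics/{n}0.png") for n in P}
for n,(x0,x1,y0,y1) in (("scene",(222,246,220,262)),("top",(200,232,192,224))):
    h=cv2.cvtColor(I[n],cv2.COLOR_BGR2HSV);m=cv2.inRange(h,(8,60,110),(25,200,255))
    for y in range(y0,y1,3):
        xs=np.where(m[y,x0:x1])[0]+x0
        print(n,y,(xs.min(),xs.max()) if len(xs) else None,end="; ")
    print()
```

```text
shift cm [ 26.2    0.16 -10.4 ] turn 4.700000000000003
252 [array([230.1 , 225.14]), array([212.51, 196.24])]
232 [array([230.64, 231.84]), array([213.18, 199.8 ])]
194 [array([231.63, 243.98]), array([214.41, 206.33])]
scene 220 None; scene 223 (np.int64(230), np.int64(238)); scene 226 (np.int64(227), np.int64(240)); scene 229 (np.int64(225), np.int64(241)); scene 232 (np.int64(224), np.int64(241)); scene 235 (np.int64(223), np.int64(241)); scene 238 (np.int64(223), np.int64(240)); scene 241 (np.int64(223), np.int64(240)); scene 244 (np.int64(222), np.int64(243)); scene 247 (np.int64(223), np.int64(245)); scene 250 (np.int64(223), np.int64(236)); scene 253 (np.int64(224), np.int64(239)); scene 256 (np.int64(224), np.int64(245)); scene 259 (np.int64(223), np.int64(245)); 
top 192 (np.int64(203), np.int64(229)); top 195 (np.int64(203), np.int64(229)); top 198 (np.int64(204), np.int64(230)); top 201 (np.int64(205), np.int64(222)); top 204 (np.int64(205), np.int64(223)); top 207 (np.int64(206), np.int64(223)); top 210 (np.int64(203), np.int64(228)); top 213 (np.int64(202), np.int64(229)); top 216 (np.int64(202), np.int64(230)); top 219 (np.int64(203), np.int64(230)); top 222 (np.int64(205), np.int64(219));
```

>>> {"fn": "jog_arm", "kwargs": {
  "steps": [1,0.8,0,0,0,1,0.8,0,-2,0,0.9,1.0,0,-5,0,0.8,3,0,-9,1,0.55,6,0,-10.4,2,0.55,10,0,-10.4,3,0.55,14,0.1,-10.4,4.7,0.55,18,0.1,-10.4,4.7,0.55,22,0.2,-10.4,4.7,0.55,25,0.2,-10.4,4.7,0.55,26.2,0.2,-10.4,4.7,0.55,26.2,0.2,-10.4,4.7,0.55,26.2,0.2,-10.4,4.7,0.55,26.2,0.2,-10.4,4.7]
}}

```text
time_s: 11.0
ee_pos: [572.0, 146.7, 290.1]
ee_rot: [180.0, 0.1, 82.6]
force: [-0.2, 0.6, 0.1]
gripper_width: 41.1
```

Run:
```python
from h import *
a=env.grab_frame("scene")[:,:,::-1];b=env.grab_frame("top")[:,:,::-1]
f=lambda i,x,y,w,h,k:cv2.resize(i[y:y+h,x:x+w],None,fx=k,fy=k,interpolation=cv2.INTER_CUBIC)
cv2.imwrite("pics/c1.png",np.hstack([f(a,180,170,100,140,4),f(b,160,120,100,140,4)]));print(env.state()["ee_pos"])
```

```text
[571.98 146.9  290.08]
```

View pics/c1.png

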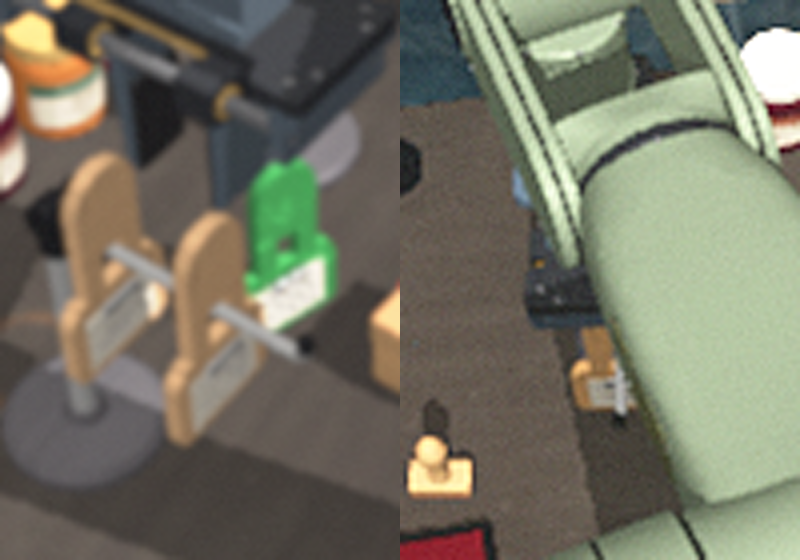

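The view shows both fingers above the front tag, with one on each side of its board in the left panel. I'll descend and close.

>>> {"fn": "jog_arm", "kwargs": {
  "steps": [0.55,0.15,0,1.5,0,0.55,0.15,0,3,0,0.55,0.15,0,4.5,0,0.55,0.15,0,6,0,0.55,0.15,0,7,0,0.55,0.15,0,7.6,0,0.55,0.15,0,7.6,0,0.7,0.15,0,7.6,0,0.8,0.15,0,7.6,0,0.85,0.15,0,7.6,0,0.88,0.15,0,7.6,0,0.91,0.15,0,7.6,0,0.95,0.15,0,7.6,0,1,0.15,0,7.6,0,1,0.15,0,7.6,0,1,0.15,0,7.6,0],
  "force": 25
}}

```text
time_s: 12.7
ee_pos: [572.1, 149.9, 214.1]
ee_rot: [180.0, -0.0, 82.7]
force: [-0.8, 0.9, 1.7]
gripper_width: 8.9
```

Run:
```python
from h import *
a=env.grab_frame("scene")[:,:,::-1];b=env.grab_frame("top")[:,:,::-1]
f=lambda i,x,y,w,h,k:cv2.resize(i[y:y+h,x:x+w],None,fx=k,fy=k,interpolation=cv2.INTER_CUBIC)
cv2.imwrite("pics/c2.png",f(a,170,160,130,130,4.5));s=env.state();print(s["ee_pos"],s["force"],s["torque"])
```

```text
[572.11 149.89 214.11] [0.31 0.48 0.59] [0.03 0.01 0.04]
```

View pics/c2.png

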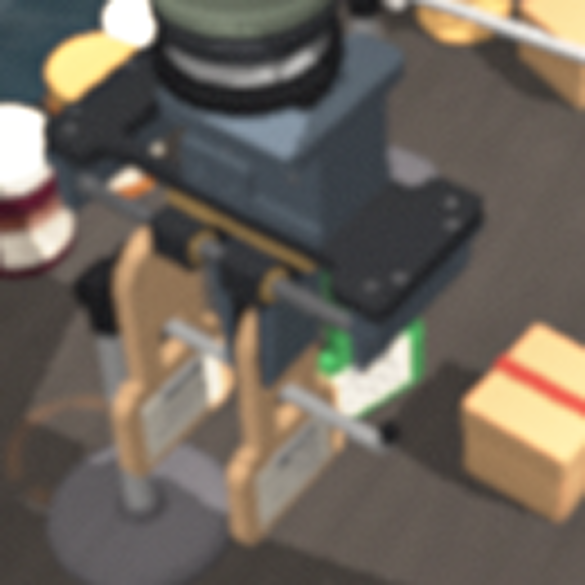

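Firm hold on the board (8.9 mm). Next I lift it 9 mm clear and find the eye's lateral centre by touching its sides gently against the waiting rod.

>>> {"fn": "jog_arm", "kwargs": {
  "steps": [1,0,0,-0.3,0,1,0,0,-0.6,0,1,0,0,-0.9,0,1,0,0,-0.9,0,1,0,0,-0.9,0]
}}

```text
time_s: 13.3
ee_pos: [572.0, 149.8, 222.9]
ee_rot: [-180.0, 0.0, 82.7]
force: [-0.6, -0.3, -1.6]
gripper_width: 9.1
```

>>> {"fn": "jog_arm", "kwargs": {
  "steps": [1,0.05,0,0,0,1,0.1,0,0,0,1,0.15,0,0,0,1,0.15,0,0,0,1,0.15,0,0,0]
}}

```text
time_s: 13.8
ee_pos: [572.2, 151.3, 222.9]
ee_rot: [-180.0, 0.0, 82.7]
force: [-0.8, 0.4, -1.7]
gripper_width: 8.7
```

>>> {"fn": "jog_arm", "kwargs": {
  "steps": [1,0.05,0,0,0,1,0.1,0,0,0,1,0.1,0,0,0,1,0.1,0,0,0]
}}

```text
time_s: 14.2
ee_pos: [572.4, 152.3, 222.9]
ee_rot: [180.0, 0.0, 82.7]
force: [0.5, -0.1, -2.5]
gripper_width: 8.9
```

>>> {"fn": "jog_arm", "kwargs": {
  "steps": [1,0.05,0,0,0,1,0.1,0,0,0,1,0.1,0,0,0,1,0.1,0,0,0]
}}

```text
time_s: 14.6
ee_pos: [572.5, 153.3, 222.9]
ee_rot: [180.0, 0.0, 82.7]
force: [0.1, 0.2, -1.3]
gripper_width: 8.7
```

>>> {"fn": "jog_arm", "kwargs": {
  "steps": [1,0.05,0,0,0,1,0.1,0,0,0,1,0.1,0,0,0,1,0.1,0,0,0]
}}

```text
time_s: 15.0
ee_pos: [572.6, 154.1, 222.9]
ee_rot: [180.0, 0.0, 82.7]
force: [-0.5, -0.4, -1.1]
gripper_width: 9.0
```

>>> {"fn": "jog_arm", "kwargs": {
  "steps": [1,0.05,0,0,0,1,0.1,0,0,0,1,0.1,0,0,0,1,0.1,0,0,0]
}}

```text
time_s: 15.4
ee_pos: [572.6, 154.3, 222.9]
ee_rot: [-180.0, 0.1, 82.7]
force: [-0.4, -5.7, -0.9]
gripper_width: 9.2
```

>>> {"fn": "jog_arm", "kwargs": {
  "steps": [1,-0.2,0,0,0,1,-0.4,0,0,0,1,-0.6,0,0,0,1,-0.75,0,0,0,1,-0.8,0,0,0,1,-0.8,0,0,0,1,-0.8,0,0,0]
}}

```text
time_s: 16.1
ee_pos: [571.8, 147.5, 222.9]
ee_rot: [180.0, -0.0, 82.7]
force: [0.4, -0.0, -1.4]
gripper_width: 8.8
```

>>> {"fn": "jog_arm", "kwargs": {
  "steps": [1,-0.05,0,0,0,1,-0.1,0,0,0,1,-0.1,0,0,0,1,-0.1,0,0,0]
}}

```text
time_s: 16.5
ee_pos: [571.6, 146.3, 222.9]
ee_rot: [180.0, 0.0, 82.7]
force: [-1.3, -0.1, -0.2]
gripper_width: 8.6
```

>>> {"fn": "jog_arm", "kwargs": {
  "steps": [1,-0.05,0,0,0,1,-0.1,0,0,0,1,-0.1,0,0,0,1,-0.1,0,0,0]
}}

```text
time_s: 16.9
ee_pos: [571.5, 145.8, 222.9]
ee_rot: [180.0, -0.1, 82.7]
force: [0.5, 2.0, -1.6]
gripper_width: 9.2
```

>>> {"fn": "jog_arm", "kwargs": {
  "steps": [1,0.2,0,0,0,1,0.45,0,0,0,1,0.45,0,-0.3,0,1,0.45,0,-0.67,0,1,0.45,0,-0.67,0,1,0.45,-0.5,-0.67,0,1,0.45,-1,-0.67,0,1,0.45,-1.5,-0.67,0,1,0.45,-2,-0.67,0,1,0.45,-2.5,-0.67,0,1,0.45,-3,-0.67,0,1,0.45,-3.5,-0.67,0,1,0.45,-4,-0.67,0,1,0.45,-4.3,-0.67,0,1,0.45,-4.3,-0.67,0]
}}

```text
time_s: 18.4
ee_pos: [529.0, 155.4, 229.7]
ee_rot: [180.0, 0.0, 82.7]
force: [0.3, -0.7, -1.4]
gripper_width: 8.9
```

>>> {"fn": "jog_arm", "kwargs": {
  "steps": [1,0,-0.3,0,0,1,0,-0.6,0,0,1,0,-0.8,0,0,1,0,-1,0,0,1,0,-1,0,0,1,0,-1,0,0]
}}

```text
time_s: 19.0
ee_pos: [519.5, 156.6, 229.7]
ee_rot: [180.0, 0.0, 82.7]
force: [0.3, 0.5, -1.6]
gripper_width: 9.0
```

>>> {"fn": "jog_arm", "kwargs": {
  "steps": [1,0,-0.4,0,0,1,0,-0.8,0,0,1,0,-1.2,0,0,1,0,-1.6,0,0,1,0,-2,0,0,1,0,-2.5,0,0,1,0,-3,0,0,1,0,-3.5,0,0,1,0,-4,0,0,1,0,-4.5,0,0,1,0,-4.5,0,0,1,0,-4.5,0,0]
}}

```text
time_s: 20.2
ee_pos: [474.9, 162.4, 229.7]
ee_rot: [180.0, -0.0, 82.7]
force: [0.2, -0.4, -2.0]
gripper_width: 9.0
```

Run:
```python
from h import *
a=env.grab_frame("scene")[:,:,::-1]
s=env.state();print(s["ee_pos"],s["force"],s["ee_rot"])
cv2.imwrite("pics/c3.png",cv2.resize(a[140:300,170:370],None,fx=3.6,fy=3.6,interpolation=cv2.INTER_CUBIC))
```

```text
[475.01 162.35 229.7 ] [-0.39 -0.17 -2.01] [179.98  -0.    82.68]
```

View pics/c3.png

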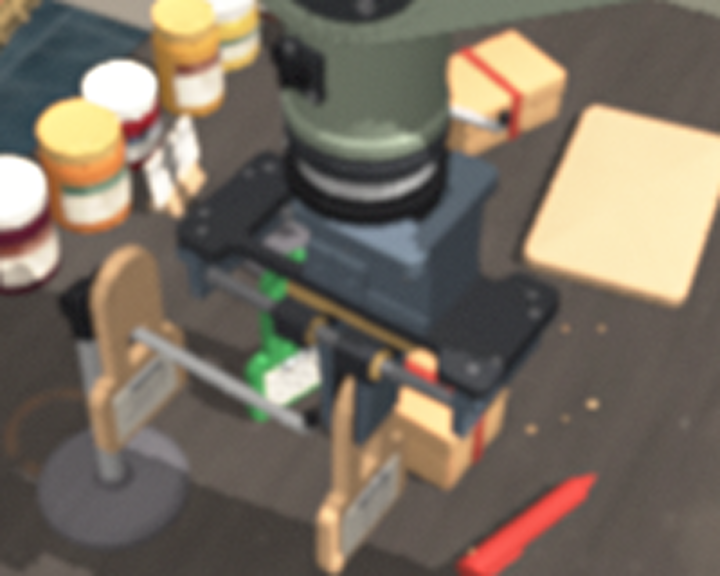

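Run:
```python
from h import *
go((475,162.3,229.7,82.68),(468,-125.8,231,87.4))
```

```text
shift cm [-28.66   2.98  -0.13] turn -4.719999999999999
```

>>> {"fn": "jog_arm", "kwargs": {
  "steps": [1,-1,0,-0.13,0,1,-2.5,0.2,-0.13,0,1,-4.5,0.4,-0.13,-1,1,-6.5,0.7,-0.13,-2,1,-8.5,0.9,-0.13,-3,1,-10.5,1.1,-0.13,-4,1,-12.5,1.3,-0.13,-4.7,1,-14.5,1.5,-0.13,-4.7,1,-16.5,1.7,-0.13,-4.7,1,-18.5,1.9,-0.13,-4.7,1,-20.5,2.1,-0.13,-4.7,1,-22.5,2.3,-0.13,-4.7,1,-24.5,2.5,-0.13,-4.7,1,-26.3,2.7,-0.13,-4.7,1,-27.7,2.9,-0.13,-4.7,1,-28.4,3,-0.13,-4.7,1,-28.65,3,-0.13,-4.7,1,-28.65,3,-0.13,-4.7,1,-28.65,3,-0.13,-4.7,1,-28.65,3,-0.13,-4.7]
}}

```text
time_s: 22.25
ee_pos: [468.1, -125.1, 230.9]
ee_rot: [-180.0, -0.0, 87.4]
force: [-0.5, 0.8, -1.1]
gripper_width: 8.8
```

Run:
```python
from h import *
a=env.grab_frame("scene")[:,:,::-1]
s=env.state();print(s["ee_pos"],s["force"],s["ee_rot"])
cv2.imwrite("pics/c4.png",cv2.resize(a[130:250,230:380],None,fx=5,fy=5,interpolation=cv2.INTER_CUBIC))
```

```text
[ 468.13 -125.11  230.97] [-0.2  -0.2  -1.49] [180.    -0.    87.44]
```

View pics/c4.png

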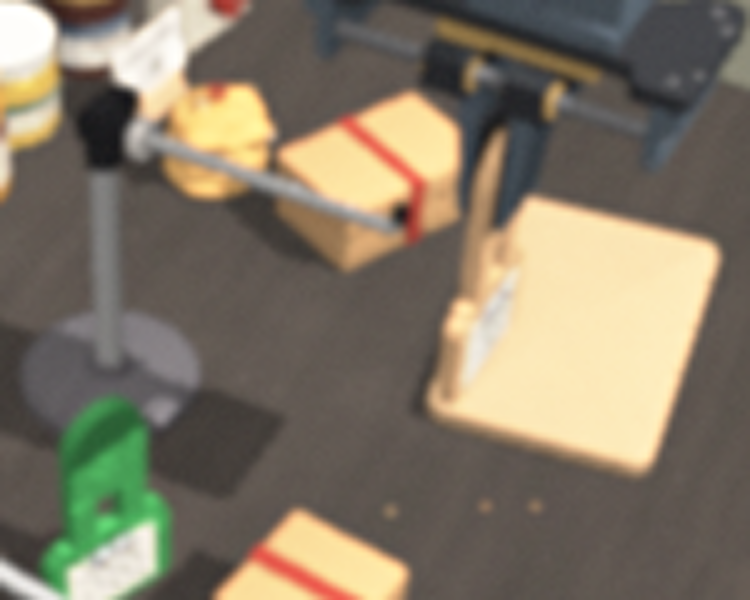

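>>> {"fn": "jog_arm", "kwargs": {
  "steps": [1,-0.07,0.5,0,0,1,-0.07,1,0,0,1,-0.07,1.5,0,0,1,-0.07,2,0,0,1,-0.07,2.5,0,0,1,-0.07,3,0,0,1,-0.07,3.5,0,0,1,-0.07,3.5,0,0,1,-0.07,3.5,0,0]
}}

```text
time_s: 23.2
ee_pos: [503.0, -128.0, 230.8]
ee_rot: [-180.0, 0.0, 87.4]
force: [0.1, 0.6, -1.8]
gripper_width: 8.8
```

>>> {"fn": "jog_arm", "kwargs": {
  "steps": [1,0,0.1,0,0,1,0,0.2,0,0,1,0,0.3,0,0,1,0,0.4,0,0,1,0,0.5,0,0,1,0,0.5,0,0]
}}

```text
time_s: 23.8
ee_pos: [508.2, -128.2, 230.9]
ee_rot: [180.0, 0.0, 87.4]
force: [0.8, 0.2, -0.8]
gripper_width: 8.9
```

>>> {"fn": "jog_arm", "kwargs": {
  "steps": [1,0,0.1,0,0,1,0,0.2,0,0,1,0,0.3,0,0,1,0,0.3,0,0]
}}

```text
time_s: 24.2
ee_pos: [511.2, -128.4, 230.9]
ee_rot: [180.0, 0.0, 87.4]
force: [-0.9, 0.2, -1.7]
gripper_width: 9.2
```

>>> {"fn": "jog_arm", "kwargs": {
  "steps": [1,0,0.1,0,0,1,0,0.2,0,0,1,0,0.3,0,0,1,0,0.4,0,0,1,0,0.4,0,0]
}}

```text
time_s: 24.7
ee_pos: [515.2, -128.5, 230.9]
ee_rot: [180.0, 0.0, 87.4]
force: [-0.3, -0.8, -1.6]
gripper_width: 8.7
```

>>> {"fn": "jog_arm", "kwargs": {
  "steps": [1,0,0.2,0,0,1,0,0.4,0,0,1,0,0.6,0,0,1,0,0.8,0,0,1,0,0.8,0,0]
}}

```text
time_s: 25.2
ee_pos: [523.3, -128.9, 230.9]
ee_rot: [180.0, 0.0, 87.4]
force: [-0.4, -0.6, -2.2]
gripper_width: 9.1
```

>>> {"fn": "jog_arm", "kwargs": {
  "steps": [1,0,0.3,0,0,1,0,0.6,0,0,1,0,0.9,0,0,1,0,1.2,0,0,1,0,1.5,0,0,1,0,1.9,0,0,1,0,2.3,0,0,1,0,2.3,0,0,1,0,2.3,0,0]
}}

```text
time_s: 26.1
ee_pos: [546.0, -129.9, 230.8]
ee_rot: [-180.0, 0.0, 87.4]
force: [-0.4, 0.7, -1.8]
gripper_width: 9.2
```

>>> {"fn": "jog_arm", "kwargs": {
  "steps": [1,0,0,0.4,0,1,0,0,0.8,0,1,0,0,1.2,0,1,0,0,1.4,0,1,0,0,1.4,0,1,0,0,1.4,0]
}}

```text
time_s: 26.7
ee_pos: [546.0, -130.0, 216.9]
ee_rot: [180.0, 0.0, 87.4]
force: [0.6, 0.9, -0.8]
gripper_width: 8.9
```

>>> {"fn": "jog_arm", "kwargs": {
  "steps": [1,0,0,0.05,0,1,0,0,0.1,0,1,0,0,0.15,0,1,0,0,0.15,0,1,0,0,0.15,0]
}}

```text
time_s: 27.2
ee_pos: [546.0, -130.0, 215.5]
ee_rot: [180.0, 0.0, 87.4]
force: [0.3, 0.1, -1.2]
gripper_width: 8.5
```

>>> {"fn": "jog_arm", "kwargs": {
  "steps": [1,0,0,0.05,0,1,0,0,0.1,0,1,0,0,0.1,0,1,0,0,0.1,0,1,0,0,0.1,0]
}}

```text
time_s: 27.7
ee_pos: [546.1, -130.0, 215.1]
ee_rot: [180.0, 0.0, 87.4]
force: [-2.3, 0.8, 4.5]
gripper_width: 8.6
```

>>> {"fn": "jog_arm", "kwargs": {
  "steps": [1,0,0,-0.04,0,1,0,0,-0.04,0,1,0,0.4,-0.04,0,1,0,0.8,-0.03,0,1,0,1.2,-0.03,0,1,0,1.6,-0.03,0,1,0,2.0,-0.02,0,1,0,2.4,-0.02,0,1,0,2.8,-0.02,0,1,0,3.2,-0.02,0,1,0,3.6,-0.01,0,1,0,4,-0.01,0,1,0,4,-0.01,0]
}}

```text
time_s: 29.0
ee_pos: [586.5, -131.9, 214.8]
ee_rot: [180.0, 0.0, 87.4]
force: [-1.1, -0.3, 4.7]
gripper_width: 8.9
```

>>> {"fn": "jog_arm", "kwargs": {
  "steps": [1,0,0.4,0,0,1,0,0.8,0,0,1,0,1.2,0.01,0,1,0,1.6,0.01,0,1,0,2.0,0.01,0,1,0,2.4,0.02,0,1,0,2.8,0.02,0,1,0,3.2,0.02,0,1,0,3.6,0.03,0,1,0,3.6,0.03,0]
}}

```text
time_s: 30.0
ee_pos: [622.5, -133.6, 214.5]
ee_rot: [180.0, 0.0, 87.4]
force: [-2.0, 0.4, 5.6]
gripper_width: 8.7
```

>>> {"fn": "jog_arm", "kwargs": {
  "steps": [1,0,0.3,-0.02,0,1,0,0.7,-0.02,0,1,0,1.1,-0.01,0,1,0,1.5,-0.01,0,1,0,1.9,-0.01,0,1,0,2.2,0,0,1,0,2.4,0,0,1,0,2.4,0,0]
}}

```text
time_s: 30.8
ee_pos: [646.5, -134.6, 214.3]
ee_rot: [180.0, 0.0, 87.4]
force: [-2.4, -0.7, 4.6]
gripper_width: 9.1
```

>>> {"fn": "jog_arm", "kwargs": {
  "steps": [1,0,0.1,0,0,1,0,0.2,0,0,1,0,0.3,0,0,1,0,0.3,0,0]
}}

```text
time_s: 31.2
ee_pos: [649.0, -134.7, 214.3]
ee_rot: [-180.0, 0.0, 87.4]
force: [-2.7, 0.8, 4.9]
gripper_width: 8.7
```

>>> {"fn": "jog_arm", "kwargs": {
  "steps": [1,0,0.1,0,0,1,0,0.2,0,0,1,0,0.2,0,0,1,0,0.2,0,0]
}}

```text
time_s: 31.6
ee_pos: [651.0, -134.8, 214.2]
ee_rot: [-180.0, 0.0, 87.4]
force: [-2.7, 0.2, 4.8]
gripper_width: 8.9
```

>>> {"fn": "jog_arm", "kwargs": {
  "steps": [1,0,0.05,0,0,1,0,0.1,0,0,1,0,0.1,0,0,1,0,0.1,0,0]
}}

```text
time_s: 32.0
ee_pos: [651.8, -134.8, 214.3]
ee_rot: [-180.0, 0.0, 87.4]
force: [-3.3, -0.8, 4.1]
gripper_width: 8.9
```

>>> {"fn": "jog_arm", "kwargs": {
  "steps": [1,0,0.05,0,0,1,0,0.1,0,0,1,0,0.1,0,0,1,0,0.1,0,0]
}}

```text
time_s: 32.4
ee_pos: [652.8, -134.8, 214.2]
ee_rot: [-180.0, 0.0, 87.4]
force: [-3.4, 0.0, 5.0]
gripper_width: 8.6
```

>>> {"fn": "jog_arm", "kwargs": {
  "steps": [1,0,0.05,0,0,1,0,0.1,0,0,1,0,0.1,0,0,1,0,0.1,0,0]
}}

```text
time_s: 32.8
ee_pos: [653.8, -134.9, 214.2]
ee_rot: [-180.0, 0.0, 87.4]
force: [-3.3, -0.3, 4.8]
gripper_width: 8.8
```

>>> {"fn": "jog_arm", "kwargs": {
  "steps": [1,0,0.05,0,0,1,0,0.1,0,0,1,0,0.1,0,0,1,0,0.1,0,0]
}}

```text
time_s: 33.2
ee_pos: [654.3, -134.9, 214.2]
ee_rot: [-179.9, 0.0, 87.4]
force: [-3.9, 0.5, 6.4]
gripper_width: 9.0
```

>>> {"fn": "jog_arm", "kwargs": {
  "steps": [1,0,0.05,0,0,1,0,0.1,0,0,1,0,0.1,0,0,1,0,0.1,0,0]
}}

```text
time_s: 33.6
ee_pos: [654.4, -134.9, 214.2]
ee_rot: [-179.8, 0.0, 87.4]
force: [-7.1, -0.6, 6.4]
gripper_width: 8.5
```

>>> {"fn": "jog_arm", "kwargs": {
  "steps": [1,0,-0.05,0,0,1,0,-0.1,-0.03,0,1,0,-0.13,-0.05,0,1,0,-0.13,-0.05,0,0.92,0,-0.13,-0.05,0,0.9,0,-0.13,-0.05,0,0.85,0,-0.13,-0.05,0,0.8,0,-0.13,-0.05,0,0.75,0,-0.13,-0.05,0,0.75,0,-0.13,-0.05,0,0.75,0,-0.13,-0.05,0],
  "force": 10
}}

```text
time_s: 34.7
ee_pos: [654.8, -134.9, 214.7]
ee_rot: [180.0, 0.0, 87.4]
force: [-0.9, -0.2, -0.1]
gripper_width: 22.8
```

Run:
```python
from h import *
a=env.grab_frame("scene")[:,:,::-1]
s=env.state();print(s["ee_pos"],s["force"],s["gripper_width"])
cv2.imwrite("pics/c5.png",cv2.resize(a[100:290,170:340],None,fx=3.1,fy=3.1,interpolation=cv2.INTER_CUBIC))
```

```text
[ 654.73 -134.92  214.71] [ 0.56 -0.4  -0.  ] 22.76382095062305
```

View pics/c5.png

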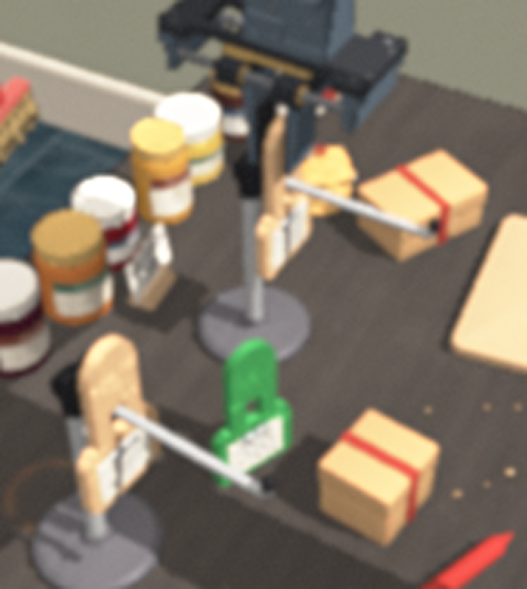

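The released tag hangs on the ready rod beside the collar at about (280,190), and the second tag is undisturbed. I'll retract straight up.

>>> {"fn": "jog_arm", "kwargs": {
  "steps": [0.75,0,0,-0.5,0,0.75,0,0,-1.2,0,0.75,0,0,-2.2,0,0.75,0,0,-3.5,0,0.75,0,0,-5,0,0.75,0,0,-7,0,0.75,0,0,-9,0,0.75,0,0,-10,0,0.75,0,-2,-10,0,0.75,0,-5,-10,0,0.75,0,-9,-10,0,0.75,0,-13,-10,0,0.75,0,-17,-10,0,0.75,0,-20,-10,0,0.75,0,-20,-10,0,0.75,0,-20,-10,0,0.75,0,-20,-10,0]
}}

```text
time_s: 36.45
ee_pos: [455.8, -125.9, 314.9]
ee_rot: [179.9, 0.0, 87.4]
force: [-0.4, 0.5, -0.8]
gripper_width: 22.8
```

Run:
```python
from h import *
a=env.grab_frame("scene")[:,:,::-1]
s=env.state();print(s["time_s"],s["ee_pos"],s["force"],s["gripper_width"])
cv2.imwrite("pics/c6.png",cv2.resize(a[100:290,170:340],None,fx=3.1,fy=3.1,interpolation=cv2.INTER_CUBIC))
# rod emergence pixel expected for front face at rail x=37 and for next tag
print(proj("scene",(687.4-37,-135.5,192)),proj("scene",(635,139.8,190)))
```

```text
36.5 [ 455.86 -125.88  314.65] [ 0.57  0.22 -0.35] 23.091212804810002
[262.02 157.55] [208.14 231.89]
```

View pics/c6.png

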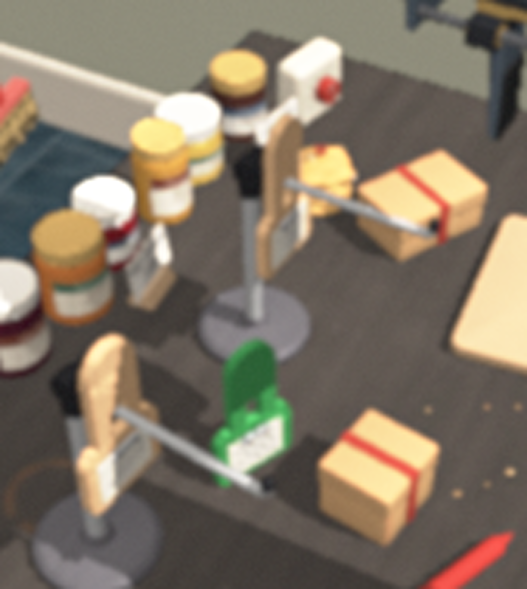

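The tag hangs upright by the collar. Its rod emerges at about (263,159) against an expected (262,158). The next tag's rod emerges at about (208,232), as it did at the start.

```bash
python3 -c "
from workcell import env
env.job_done()"
```

```text
the job is handed in; nothing more can be done
```

I moved the front tag to the ready rail, left it hanging against the collar, and handed the job in at about 36.5 s of the 72 s allowed. No verdict was reported.

- **Measuring by touch:** I touched the ready rod with the closed fingers and found a rise of only about 0.5°, with the tip axis near 191.4 mm. I also touched both sides of the tag's eye against the waiting rod to find where the eye sat in the grip.
- **The move:** The tag came off the waiting rail and went over the ready rail's upturned end without any measured contact. I then lowered it until the rod carried it and slid it in at about 5 N. It stopped on the collar at x = 654.3 mm, where 654.9 mm was expected. The highest force I read was about 9.5 N in total at the collar, below the 15 N limit.
- **Last checks:** After release the gripper was clear and the force read zero within noise. The last picture shows the tag upright at the collar, within about 2 mm of where it should be. The second tag appears where it started, and the bystanders in that crop look undisturbed. I did not re-measure the bystanders outside it.
- **Disagreement:** The cameras put the ready tip about 2.5 mm above the waiting tip, while touch gave about 1.4 mm. I used the touch value, and the rod height felt during the slide agreed with it.

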